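Faulty valve block through the returns flap

ROBOT

A 6-joint arm with a two-finger parallel gripper is mounted at the origin on the work surface. World frame = base frame: x ahead of the robot, y to its left, z up, the work surface at z = 0. Lengths are in m, angles in rad, forces in N, time in s.
With the tool pointing down it reaches from about 0.3 to 0.875 m from the base axis. Payload 6.4 kg.
Tool frame: the origin (TCP) lies midway between the tips of the shut fingers; the grasp point (between the pads) lies bot.grip_point_offset behind it (bot.grip_point_offset is the distance from the TCP to the grasp point, in m); z points along the fingers, y is the line along which they close (so a half turn about z gives the same grasp; the last joint's range is limited). The gripper opens to 88 mm and grips with 3 to 60 N. Pads are 18 mm wide; open, the fingers measure 123 mm over their backs; the gripper's body (75 mm by 187 mm) begins 45 mm behind the grasp point.
Start: joints at [0.98, 0.181, 1.607, -0, 1.354, -0.206], TCP at [0.216, 0.533, 0.239] pointing down, gripper open.
Joint ranges: [-2.99, 2.99], [-0.89, 2.07], [0.3, 2.58], [-1.14, 4.28], [0, 2.63], [-3.12, 3.12]. Speed limits (rad/s): [2.57, 2.57, 3.01, 3.14, 3.14, 3.14].

INTERFACE

Orientations are given as a rotation vector (axis times angle).
In Python, from workcell import bot gives the robot as it stands.
- The arm moves only by the shell command python3 -m inch 'ROWS' [FORCE]. ROWS is a JSON object of lists of equal length, an entry for each row: "hand": the closure, from -1 (fully open) to 1 (shut); "travel": the shift along the tool's x, y, z in m, a list of three; "roll": the turn about the tool's z in rad. In form: {"hand": [hand, ...], "travel": [[dx, dy, dz], ...], "roll": [roll, ...]}. A call has 1 to 8 rows; each row is the pose to reach, as a shift and turn from the pose commanded when the call began, along the tool's axes at that moment; what a row does not reach only later rows make up. A row lasts 1/8 s, in which the tool goes at most 62.5 mm and 10.7 degrees, less where a joint would pass 70% of its speed; a pose out of reach is approached as far as the arm can. A call with a gripper value outside its range is refused whole. The fingers move at their own pace and stop on an object; FORCE is the grip in N (left out, the last holds). Time passes only in rows, so rows that repeat a pose let the fingers close. It gives the time, the measured TCP pose, the force, the opening and the grip force at its end, in the units of the state.
- bot.get_obs(): the state, without advancing time (a new reading comes with each control period).
- bot.grab_frame(name): name is "side" or "top" or "wrist"; returns a dict with "img" (420x560x3 uint8, red, green, blue), "fx", "fy", "cx", "cy" (pixels), "world_from_camera" (4x4, takes a point from camera to world coordinates); the wrist camera has in their place "tool_from_camera" (4x4, takes a point from camera to tool coordinates, whose origin is the TCP and whose axes are the flange's). Camera axes: x right, y down, z forward; pixel columns grow to the right and rows downward; lengths in m; the calibration is good to about 2 mm. The wrist camera is an equidistant fisheye: a pixel r from the principal point sees the ray r / f radians off the axis. A picture is of the moment at which its call begins: read the wrist's pose just before it. There is no depth.
- bot.finish_job(): hands the job in; it is judged then, once.
Trained networks look in a picture, given as the dict that the camera call returned (one of the last four; its "shot" number tells which), for a name from the list of things; names that differ only in an ending like _2 or _b are one class to them, and where a whole thing is asked for, a point or a joint stands for the part that bears it (a point fixed in the world has none). Each returns a list of dicts, best first, with "p" (0 to 1); they miss things now and then, are a little off and sometimes report something else, mostly with a low value. They report only what shows in the picture. A call takes as long as a camera call. They do not tell look-alikes from the thing itself.
- bot.outline_of(picture, label): "pixels" (420x560 bool, what is visible of it) and "bbox" ([centre column, centre row, width, height] in pixels, round what is visible of it).
The state is a dict: "clock": time; "qpos": joint angles; "joint_vel": joint speeds; "joint_torque": joint torques, N m; "eef_pos": TCP position; "eef_rot": TCP orientation; "contact_force": force on the tool from outside, world axes, zero at the start; "moment": the same for the moment, N m; "width": finger opening in m; "gripper_force": force on a finger pad.
Only numpy, scipy, OpenCV 4.12 (cv2) and the standard library are available. Lean on these libraries where they do the work, as an engineer would, in place of code of your own. Each camera call takes 0.05 s, during which the arm holds its last target. There are 200 camera calls.

TASK

Set the short valve block in the open entry of the returns lane, then push it along the lane floor through the sprung flap, without lifting it over, until it lies flat in the closed bay and the flap has sprung fully shut behind it. Leave the longer valve block of the same kind where it stands.

Things in the scene. Friction and masses are not known exactly. Their poses are not given: they have to be found in the camera images.
- block_center (a point): Centre, half-way up, of the short valve block: loose aluminium cuboid with small ports, 50 mm long (its x axis), 38 wide (y), 44 high (z), about 0.22 kg, standing on the bench. Beside it stand a like block nearly twice as long and a stepped round brass regulator.
- longblock_center (a point): Centre (half-way up) of the longer valve block, a bystander that stays where it is: aluminium, 95 mm long (x), 38 mm wide (y), 44 mm high (z), loose.
- lane: Fixed cream trough, open above. Origin under the flap at mid-width, on the bench; x = push direction, y across, z up. Floor 6 mm above the bench. Walls 60 mm apart inside, 6 thick, tops at 35 mm; hinge posts outside them reach 58. Entry from x = -155 mm (open end) to the flap at x = 0, then the bay up to its end wall at x = +184. Closed fingers fit between the walls.
- flap (a joint): Upright steel leaf, 4 mm thick, 3 to 43 mm above the lane floor, hinged upright at lane y = +29 mm, free edge 57 mm from the hinge. 0 = shut (across the lane), grows in rad as it swings into the bay (+x), to 1.45; it cannot open towards the entry. A light spring (1 to 3 N at the block) shuts it in about 1 s once the block's rear is over 57 mm past x = 0 and the fingers are out.
There are look-alikes about, which are no part of the job. What is shaped like the part that bears block_center but pink, red or turquoise is not meant.

How it is judged:
By the outcome, as a careful person would: the job done as asked, in the order asked, and still so for the second after the job is handed in, with the robot touching nothing.
It also fails if it takes over 51 s, if anything falls off the work surface, if the arm or the gripper's body presses on something with over 40 N, if the wrist force passes 120 N, or if a joint passes its speed limit or range.

## Working session

There is one attempt and no reset: what is moved stays moved. The work goes in short steps, Python scripts to look and compute and a shell command to move; the robot and the scene stay as the last step left them, time stands still between calls to the robot, and variables do not carry over. Pictures are saved under pics/ and viewed, at most 10 in all, crops included, and the job is handed in when it is done.

```bash
mkdir -p pics
cat > h.py <<'E'
import numpy as np, cv2
from scipy.spatial.transform import Rotation as R
from workcell import bot
def save(f,n): cv2.imwrite(f'pics/{n}.png',f['img'][:,:,::-1])
def ray(f,u,v):
    T=np.array(f['world_from_camera']); d=T[:3,:3]@np.array([(u-f['cx'])/f['fx'],(v-f['cy'])/f['fy'],1]); return T[:3,3],d
def onz(f,u,v,z):
    o,d=ray(f,u,v); return o+d*(z-o[2])/d[2]
def proj(f,p):
    T=np.array(f['world_from_camera']); c=T[:3,:3].T@(np.array(p)-T[:3,3]); return [f['fx']*c[0]/c[2]+f['cx'],f['fy']*c[1]/c[2]+f['cy']]
E
python3 - <<'E'
from h import *
o=bot.get_obs(); print({k:np.round(v,3) for k,v in o.items()}, bot.grip_point_offset)
ims=[]
for n in ['top','side']:
    f=bot.grab_frame(n); ims.append(f['img'][:,:,::-1]); save(f,n+'0'); print(n,np.round(f['world_from_camera'],3).tolist(),f['fx'])
    for l in ['block_center','longblock_center','lane','flap']:
        for d in bot.outline_of(f,l): 
            print(l,round(d['p'],2),np.round(d['bbox']))
E
```

```text
{'clock': np.float64(0.0), 'qpos': array([ 0.98 ,  0.182,  1.608,  0.   ,  1.354, -0.206]), 'joint_vel': array([-0.001, -0.001, -0.001,  0.001, -0.   , -0.   ]), 'joint_torque': array([ 0.0000e+00, -4.3388e+01, -3.4185e+01,  7.0000e-02,  3.9000e-02,
       -0.0000e+00]), 'eef_pos': array([0.216, 0.533, 0.238]), 'eef_rot': array([-6.010e-01, -3.083e+00,  3.000e-03]), 'contact_force': array([ 0.282,  0.342, -0.346]), 'moment': array([ 0.031,  0.009, -0.037]), 'gripper_force': np.float64(0.0), 'width': np.float64(0.088)} 0.0187
top [[0.001, -0.997, 0.074, 0.421], [-1.0, -0.0, 0.019, -0.066], [-0.019, -0.074, -0.997, 1.133], [0.0, 0.0, 0.0, 1.0]] 543.9836968298197
block_center 0.86 [374. 203.  28.  28.]
block_center 0.74 [434. 253.  31.  26.]
block_center 0.74 [370. 297.  32.  31.]
block_center 0.57 [378. 253.  31.  21.]
longblock_center 0.92 [180. 248.  52.  32.]
lane 0.86 [292. 154. 163.  46.]
flap 0.52 [282. 151.   4.  24.]
side [[0.905, -0.234, 0.355, 0.261], [-0.425, -0.483, 0.766, -0.638], [-0.007, -0.844, -0.537, 0.449], [0.0, 0.0, 0.0, 1.0]] 384.73090778984186
block_center 0.83 [328. 265.  33.  37.]
block_center 0.73 [220. 296.  43.  44.]
block_center 0.65 [277. 281.  36.  44.]
block_center 0.56 [309. 332.  28.  49.]
longblock_center 0.98 [213. 177.  31.  29.]
```

View pics/top0.png

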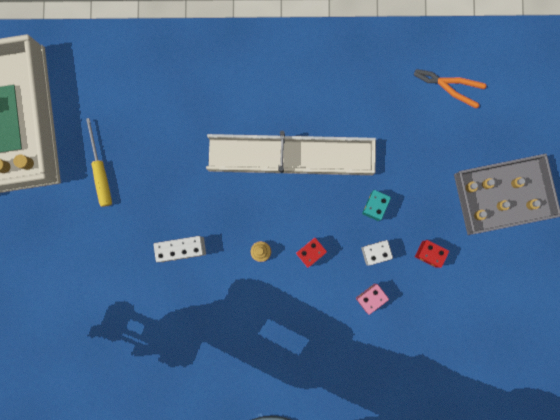

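View pics/side0.png

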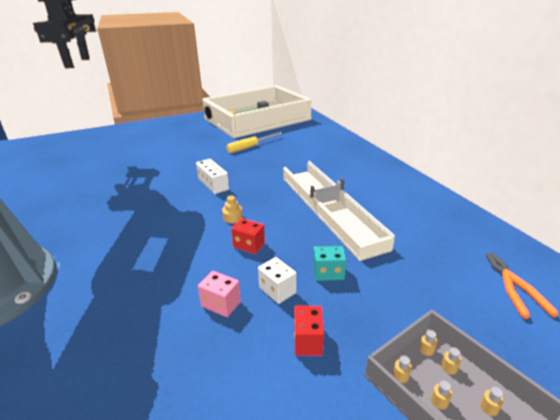

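The candidates in the top picture are white (378,253), teal (376,205), pink (373,299), red (312,252) and red (434,253), with the long white block at (180,248). Only the white one at (378,253) is bare aluminium and short, with two ports, so that is the one meant. The lane's open entry is at the left (col 208), the flap is at col 282 and the end wall at col 376, so it pushes toward world -y. Next I'll fit the poses and confirm the block in a crop.

```bash
cat >> h.py <<'E'
from scipy.optimize import minimize
def box(x0,x1,y0,y1,z0,z1): return np.array([[x,y,z] for x in (x0,x1) for y in (y0,y1) for z in (z0,z1)])
def fit(f,mask,pts,p0):
    """pose (x,y,yaw) whose projected hull best matches mask (soft IoU, 4x upsampled)"""
    S=4; m=cv2.resize(mask.astype(np.uint8),None,fx=S,fy=S,interpolation=cv2.INTER_LINEAR)>0
    def cost(p):
        c,s=np.cos(p[2]),np.sin(p[2]); q=pts@np.array([[c,s,0],[-s,c,0],[0,0,1]])+[p[0],p[1],0]
        uv=np.array([proj(f,a) for a in q])*S+S/2-.5
        im=np.zeros(m.shape,np.uint8); cv2.fillConvexPoly(im,cv2.convexHull(np.round(uv*16).astype(np.int32)),1,shift=4)
        return 1-(m&(im>0)).sum()/(m|(im>0)).sum()
    p0=np.array(p0,float); best=None
    for k in range(3):
        sx=np.vstack([p0]+[p0+d for d in np.diag([.01,.01,.15])/(k+1)])
        r=minimize(cost,p0,method='Nelder-Mead',options=dict(initial_simplex=sx,xatol=1e-5,fatol=1e-5)); p0=r.x
    return r.x,1-r.fun
E
python3 - <<'E'
from h import *
f=bot.grab_frame('top')
g=f['img']
for d in bot.outline_of(f,'block_center'):
    b=d['bbox']
    if abs(b[0]-378)<6 and abs(b[1]-253)<6:
        p=onz(f,b[0],b[1],.03); r=fit(f,d['pixels'],box(-.025,.025,-.019,.019,0,.044),[p[0],p[1],-np.pi/2]); print('block',r,np.degrees(r[0][2]))
d=bot.outline_of(f,'longblock_center')[0]; b=d['bbox'];p=onz(f,b[0],b[1],.03); print('long',fit(f,d['pixels'],box(-.0475,.0475,-.019,.019,0,.044),[p[0],p[1],-np.pi/2]))
d=bot.outline_of(f,'lane')[0]; b=d['bbox']; print(b)
m=cv2.morphologyEx(d['pixels'].astype(np.uint8),cv2.MORPH_CLOSE,np.ones((9,9)))>0
p=onz(f,282,155,.02)
for L in (.184,.19):
    r=fit(f,m,box(-.155,L,-.036,.036,0,.035),[p[0],p[1],-np.pi/2]); print('lane',L,r,np.degrees(r[0][2]))
    x,y,t=r[0]
W=lambda a,z:[x+a[0]*np.cos(t)-a[1]*np.sin(t),y+a[0]*np.sin(t)+a[1]*np.cos(t),z]
big=cv2.resize(g[125:275,190:400,::-1],None,fx=3.8,fy=3.8,interpolation=cv2.INTER_CUBIC)
for a,z in [((-.155,.03),.035),((-.155,-.03),.035),((.184,.03),.035),((.184,-.03),.035),((0,.029),.049),((0,-.028),.049)]:
    u,v=proj(f,W(a,z)); cv2.circle(big,(int((u+.5-190)*3.8),int((v+.5-125)*3.8)),3,(0,255,255),1)
cv2.imwrite('pics/crop.png',big)
E
```

```text
block (array([ 0.44115896, -0.21404723, -1.25729668]), np.float64(0.9362416107382551)) -72.03779337680942
long (array([ 0.44914881,  0.18661362, -1.3912405 ]), np.float64(0.9291013012282622))
[289.9, 154.7, 167.6, 44.6]
lane 0.184 (array([ 0.64523054, -0.02737767, -1.59523848]), np.float64(0.9599206693046048)) -91.40043203984973
lane 0.19 (array([ 0.64528235, -0.02432787, -1.59517573]), np.float64(0.9567769477054429)) -91.39683687200761
```

View pics/crop.png

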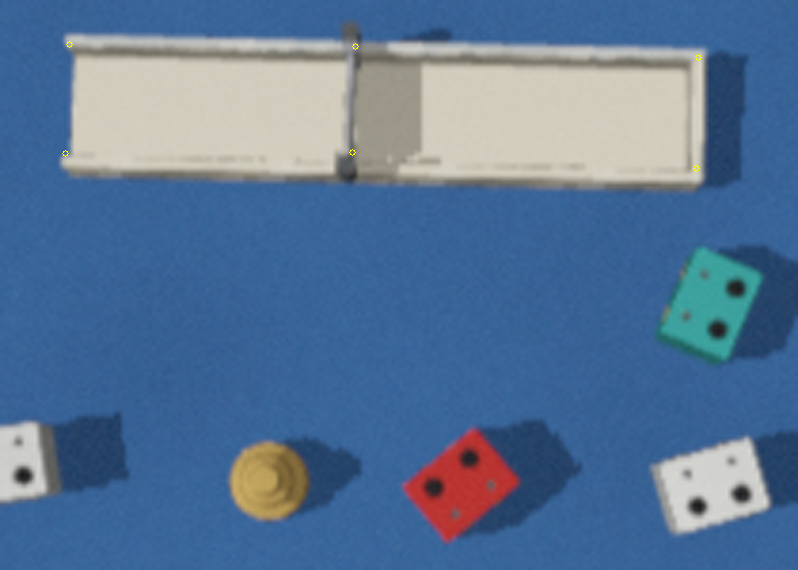

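The crop confirms a bare aluminium two-port block at crop (712,487), world (0.441, -0.214), long axis at about -72°. The lane lies along -91.4° with its flap at about (0.643, -0.026). The flap is shut and its hinge side (lane +y) is at the top.

```bash
cat >> h.py <<'E'
def plan(x,y,z,yaw):
    """travel/roll from the present pose to TCP (x,y,z), tool y line along world yaw"""
    o=bot.get_obs(); M=R.from_rotvec(o['eef_rot']).as_matrix(); t=M.T@(np.array([x,y,z])-o['eef_pos'])
    v=M.T@[np.cos(yaw),np.sin(yaw),0]; a=np.arctan2(-v[0],v[1]); a=(a+np.pi/2)%np.pi-np.pi/2
    print('travel',np.round(t,4),'roll',round(a,4),'(or other half',round(a-np.sign(a)*np.pi,3),') clock',o['clock'],'q6',round(o['qpos'][5],2),'F',np.round(o['contact_force'],1),'w',round(o['width'],4))
def wgrab(): 
    o=bot.get_obs(); f=bot.grab_frame('wrist'); T=np.eye(4); T[:3,:3]=R.from_rotvec(o['eef_rot']).as_matrix(); T[:3,3]=o['eef_pos']
    f['W']=T@np.array(f['tool_from_camera']); return f
def won(f,u,v,z):
    d=np.array([u-f['cx'],v-f['cy']]); r=np.hypot(*d); th=r/f['fx']; c=np.array([*(d/r*np.sin(th)),np.cos(th)]); w=f['W'][:3,:3]@c; o=f['W'][:3,3]; return o+w*(z-o[2])/w[2]
def wproj(f,p):
    c=f['W'][:3,:3].T@(np.array(p)-f['W'][:3,3]); th=np.arctan2(np.hypot(c[0],c[1]),c[2]); k=th*f['fx']/np.hypot(c[0],c[1]); return [f['cx']+k*c[0],f['cy']+k*c[1]]
E
python3 -c "
from h import *
plan(.441,-.214,.15,np.radians(-72))"
```

```text
travel [-0.4891 -0.6078  0.0887] roll -0.699 (or other half 2.443 ) clock 0.7 q6 -0.21 F [-0.2 -0.2  0.6] w 0.0883
```

```bash
D='[-0.489,-0.608,0.089]'; python3 -m inch '{"hand":[-1,-1,-1,-1,-1,-1,-1,-1],"travel":[[-0.489,-0.608,0.089],[-0.489,-0.608,0.089],[-0.489,-0.608,0.089],[-0.489,-0.608,0.089],[-0.489,-0.608,0.089],[-0.489,-0.608,0.089],[-0.489,-0.608,0.089],[-0.489,-0.608,0.089]],"roll":[-0.7,-0.7,-0.7,-0.7,-0.7,-0.7,-0.7,-0.7]}' 20
python3 -c "
from h import *
plan(.441,-.214,.15,np.radians(-72))"
```

```text
clock: 1.7
eef_pos: [0.3545, 0.075, 0.185]
eef_rot: [-0.493, 3.101, -0.001]
contact_force: [0.8, 0.4, 0.8]
width: 0.0878
gripper_force: 0.0
travel [ 0.0075 -0.3016  0.0352] roll 0.0012 (or other half -3.14 ) clock 1.7 q6 -2.01 F [0.8 0.4 0.8] w 0.0878
```

```bash
python3 -m inch '{"hand":[-1,-1,-1,-1,-1,-1,-1],"travel":[[0.0075,-0.302,0.035],[0.0075,-0.302,0.035],[0.0075,-0.302,0.035],[0.0075,-0.302,0.035],[0.0075,-0.302,0.035],[0.0075,-0.302,0.035],[0.0075,-0.302,0.035]],"roll":[0,0,0,0,0,0,0]}'
python3 - <<'E'
from h import *
f=wgrab(); 
for d in bot.outline_of(f,'block_center'):
    print(round(d['p'],2),d['bbox'])
    b=d['bbox']; m=d['pixels'].astype(np.uint8)
    c,_=cv2.findContours(m,0,2); c=max(c,key=len)[:,0]
    pts=np.array([won(f,u,v,.044)[:2] for u,v in c],np.float32); r=cv2.minAreaRect(pts*1000); print(np.round(won(f,b[0],b[1],.03),4),r)
for x,y,t in [(.4412,-.214,-1.257)]:
    for a,b2 in [(.025,.019),(-.025,.019),(-.025,-.019),(.025,-.019)]:
        u=wproj(f,[x+a*np.cos(t)-b2*np.sin(t),y+a*np.sin(t)+b2*np.cos(t),.044]); f['img'][int(u[1])-1:int(u[1])+1,int(u[0])-1:int(u[0])+1]=[0,255,0]
save(f,'w1'); plan(.441,-.214,.15,np.radians(-72))
E
```

```text
clock: 2.58
eef_pos: [0.4399, -0.2118, 0.1493]
eef_rot: [0.492, -3.102, -0.002]
contact_force: [-0.5, -0.2, 1.2]
width: 0.088
gripper_force: 0.0
0.97 [277.7, 199.6, 59.0, 56.3]
[ 0.443  -0.2132  0.03  ] ((438.2760314941406, -215.7565155029297), (45.21748733520508, 49.066524505615234), 16.052518844604492)
0.95 [326.5, 98.8, 75.3, 64.6]
[ 0.3501 -0.2019  0.03  ] ((350.4561767578125, -204.80584716796875), (38.47460174560547, 52.231815338134766), 37.21989440917969)
0.83 [158.8, 159.2, 76.5, 73.7]
[ 0.4402 -0.322   0.03  ] ((435.6732482910156, -321.1505126953125), (53.345184326171875, 49.386714935302734), 62.60577392578125)
0.8 [248.7, 276.5, 62.4, 47.4]
[ 0.5219 -0.2161  0.03  ] ((515.1546630859375, -220.22140502929688), (47.87556838989258, 56.75849533081055), 19.20326042175293)
0.56 [408.8, 235.5, 69.7, 60.0]
[ 0.438  -0.0865  0.03  ] ((437.5062255859375, -90.58084106445312), (57.564693450927734, 57.404937744140625), 39.609962463378906)
travel [ 0.0001 -0.0029 -0.0003] roll 0.0023 (or other half -3.139 ) clock 2.675 q6 -2.58 F [-0.3 -0.5 -0.1] w 0.0881
```

View pics/w1.png

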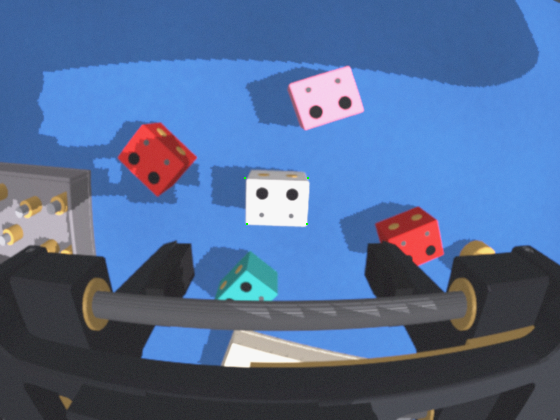

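The short block sits at px (278,199) and the projected corners coincide with its top face. Going down to grasp it along its length.

```bash
python3 -m inch '{"hand":[-0.6,-0.6,-0.6,-0.6,-0.6,1,1,1],"travel":[[0,-0.003,0.06],[0,-0.003,0.1],[0,-0.003,0.14],[0,-0.003,0.14],[0,-0.003,0.14],[0,-0.003,0.14],[0,-0.003,0.14],[0,-0.003,0.14]],"roll":[0,0,0,0,0,0,0,0]}' 25
python3 -m inch '{"hand":[1,1,1,1,1,1],"travel":[[0,0,0],[0,0,0],[0,0,-0.03],[0,0,-0.08],[0,0,-0.12],[0,0,-0.12]],"roll":[0,0,0,0,0,0]}'
python3 - <<'E'
from h import *
t=-1.594; x,y=.643-.08*np.cos(t),-.026-.08*np.sin(t)
print(x,y); plan(x,y,.13,t)
E
```

```text
clock: 3.68
eef_pos: [0.4419, -0.2155, 0.0109]
eef_rot: [-0.493, 3.102, -0.001]
contact_force: [-1.5, 3.5, 8.7]
width: 0.05
gripper_force: 25.0
clock: 4.42
eef_pos: [0.4433, -0.217, 0.1332]
eef_rot: [-0.492, 3.098, -0.009]
contact_force: [-0.5, -0.5, -1.7]
width: 0.0501
gripper_force: 25.0
0.644856127286224 0.05397846454826033
travel [-0.2756  0.1952  0.003 ] roll 0.3385 (or other half -2.803 ) clock 4.425 q6 -2.58 F [-0.5 -0.5 -1.7] w 0.0501
```

```bash
python3 -m inch '{"hand":[1,1,1,1,1,1,1,1],"travel":[[-0.276,0.195,0],[-0.276,0.195,0],[-0.276,0.195,0],[-0.276,0.195,0],[-0.276,0.195,0],[-0.276,0.195,0],[-0.276,0.195,0],[-0.276,0.195,0]],"roll":[0.338,0.338,0.338,0.338,0.338,0.338,0.338,0.338]}'
python3 - <<'E'
from h import *
t=-1.594; x,y=.643-.08*np.cos(t),-.026-.08*np.sin(t)
f=wgrab()
for a,b,z in [(-.155,.03,.035),(-.155,-.03,.035),(-.08,-.03,.035),(-.08,.03,.035),(-.155,.03,.006),(-.155,-.03,.006),(.1,.03,.035),(.1,-.03,.035),(-.155,-.036,0)]:
    q=[.643+a*np.cos(t)-b*np.sin(t),-.026+a*np.sin(t)+b*np.cos(t),z]; u=wproj(f,q); cv2.circle(f['img'],(round(u[0]),round(u[1])),2,(0,255,0),-1)
save(f,'w2'); g=bot.grab_frame('top'); cv2.imwrite('pics/t2.png',cv2.resize(g['img'][110:210,190:400,::-1],None,fx=3.8,fy=3.8)); plan(x,y,.13,t)
E
```

```text
clock: 5.42
eef_pos: [0.6419, 0.0552, 0.1278]
eef_rot: [-0.035, -3.138, 0.0]
contact_force: [0.7, -0.3, -2.5]
width: 0.0499
gripper_force: 25.0
travel [-0.0026 -0.0004 -0.0013] roll -0.0009 (or other half 3.141 ) clock 5.525 q6 -1.65 F [-0.3 -0.5 -2.1] w 0.05
```

View pics/w2.png

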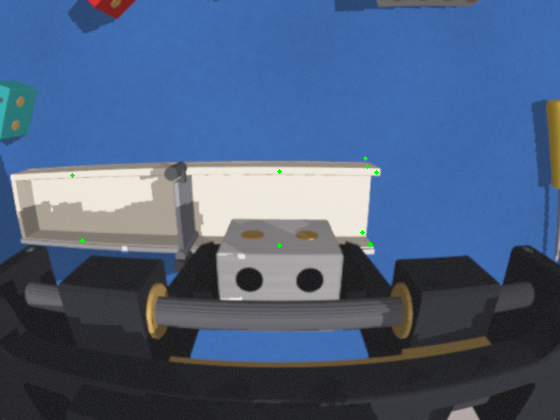

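The block hangs square in the fingers over the entry. The overlay agrees with the lane to about 2 mm against 11 mm of side clearance, so I'm lowering it.

```bash
python3 -m inch '{"hand":[1,1,1,1,1,1],"travel":[[-0.002,0,0.04],[-0.002,0,0.08],[-0.002,0,0.1],[-0.002,0,0.106],[-0.002,0,0.11],[-0.002,0,0.11]],"roll":[0,0,0,0,0,0]}'
python3 -c "
from h import *
t=-1.594;plan(.643-.08*np.cos(t),-.026-.08*np.sin(t),.017,t)"
```

```text
clock: 6.28
eef_pos: [0.6462, 0.0554, 0.0209]
eef_rot: [0.036, 3.139, -0.0]
contact_force: [-0.6, 0.1, -2.2]
width: 0.0497
gripper_force: 25.0
travel [ 0.0013 -0.0015  0.0039] roll 0.0004 (or other half -3.141 ) clock 6.275 q6 -1.65 F [-0.6  0.1 -2.2] w 0.0497
```

```bash
python3 -m inch '{"hand":[1,1,1,-0.6,-0.6,-0.6,-0.6],"travel":[[0,0,0.003],[0,0,0.005],[0,0,0.005],[0,0,0.005],[0,0,0.005],[0,0,0.005],[0,0,0.005]],"roll":[0,0,0,0,0,0,0]}'
python3 -m inch '{"hand":[-0.6,-0.6,-0.6,-0.6,-0.6],"travel":[[0,0,-0.03],[0,0,-0.06],[0,0,-0.11],[0,0,-0.11],[0,0,-0.11]],"roll":[0,0,0,0,0]}'
python3 - <<'E'
from h import *
f=wgrab(); save(f,'w3')
t=-1.594
for d in bot.outline_of(f,'block_center'):
    w=won(f,d['bbox'][0],d['bbox'][1],.04)
    q=np.array([w[0]-.6435,w[1]+.026]); print(round(d['p'],2),np.round(d['bbox']),'lane xy',q@[np.cos(t),np.sin(t)],q@[-np.sin(t),np.cos(t)])
# push start: behind the block, across the lane
plan(.6445-.14*np.cos(t),-.026-.14*np.sin(t),.13,t+np.pi/2)
E
```

```text
clock: 7.15
eef_pos: [0.6453, 0.0555, 0.0145]
eef_rot: [-0.036, -3.141, -0.0]
contact_force: [-0.4, -0.4, -0.9]
width: 0.0704
gripper_force: 0.0
clock: 7.78
eef_pos: [0.6449, 0.0556, 0.1242]
eef_rot: [-0.036, -3.141, -0.0]
contact_force: [0.3, 0.5, 0.4]
width: 0.0703
gripper_force: 0.0
0.84 [108.   8.  42.  14.] lane xy 0.052174946469713754 -0.1626296033509377
0.58 [280. 208.  73.  61.] lane xy -0.08125618434257743 -0.00075502776544419
0.58 [ 18. 108.  31.  56.] lane xy 0.1516106810434248 -0.09309511180805269
travel [-0.0023  0.0584 -0.0073] roll -1.5704 (or other half 1.571 ) clock 7.875 q6 -1.65 F [0.4 0.1 0.3] w 0.0705
```

View pics/w3.png

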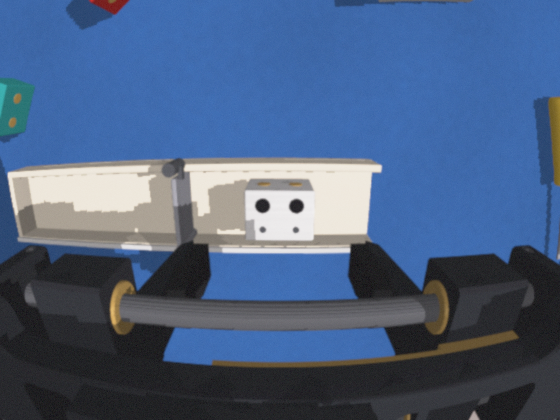

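The block stands flat in the entry at px (280,208), lane x about -81 mm, centred. Next I turn a quarter, shut the fingers and come down behind it.

```bash
python3 -m inch '{"hand":[1,1,1,1,1,1,1,1],"travel":[[-0.002,0.058,-0.007],[-0.002,0.058,-0.007],[-0.002,0.058,-0.007],[-0.002,0.058,-0.007],[-0.002,0.058,-0.007],[-0.002,0.058,-0.007],[-0.002,0.058,-0.007],[-0.002,0.058,-0.007]],"roll":[1.571,1.571,1.571,1.571,1.571,1.571,1.571,1.571]}' 20
python3 -c "
from h import *
t=-1.594;plan(.6445-.14*np.cos(t),-.026-.14*np.sin(t),.13,t+np.pi/2)"
```

```text
clock: 8.88
eef_pos: [0.6475, 0.1135, 0.1295]
eef_rot: [-2.171, -2.268, 0.004]
contact_force: [-0.0, 0.0, 0.6]
width: 0.0008
gripper_force: 0.0
travel [ 0.0005  0.0003 -0.0005] roll 0.067 (or other half -3.075 ) clock 8.875 q6 -0.05 F [-0.   0.   0.6] w 0.0008
```

```bash
python3 -m inch '{"hand":[1,1,1,1,1,1,1],"travel":[[0,0,0],[0,0,0.05],[0,0,0.09],[0,0,0.105],[0,0,0.113],[0,0,0.113],[0,0,0.113]],"roll":[0.067,0.067,0.067,0.067,0.067,0.067,0.067]}'
python3 -c "
from h import *
t=-1.594;plan(.6445-.1*np.cos(t),-.026-.1*np.sin(t),.0165,t+np.pi/2)
plan(.6435+.075*np.cos(t),-.026+.075*np.sin(t),.0165,t+np.pi/2)"
```

```text
clock: 9.75
eef_pos: [0.6499, 0.1135, 0.0203]
eef_rot: [2.239, 2.201, 0.003]
contact_force: [1.5, 0.4, 0.5]
width: 0.0004
gripper_force: 0.0
travel [-0.0396 -0.0024  0.0038] roll 0.0063 (or other half -3.135 ) clock 9.75 q6 0.01 F [1.5 0.4 0.5] w 0.0004
travel [-0.2146 -0.0045  0.0038] roll 0.0063 (or other half -3.135 ) clock 9.75 q6 0.01 F [1.5 0.4 0.5] w 0.0004
```

```bash
python3 -m inch '{"hand":[1,1,1,1,1,1,1,1],"travel":[[-0.01,-0.002,0.003],[-0.02,-0.002,0.003],[-0.03,-0.002,0.003],[-0.04,-0.002,0.003],[-0.05,-0.003,0.003],[-0.06,-0.003,0.003],[-0.07,-0.003,0.003],[-0.08,-0.003,0.003]],"roll":[0,0,0,0,0,0,0,0]}'
python3 - <<'E'
from h import *
t=-1.594
plan(.6435+.075*np.cos(t),-.026+.075*np.sin(t),.0165,t+np.pi/2)
g=bot.grab_frame('top'); s=bot.grab_frame('side')
a=cv2.resize(g['img'][110:210,190:400,::-1],(780,371)); b=cv2.resize(s['img'][140:270,250:410,::-1],(280,228))
c=np.zeros((600,780,3),np.uint8); c[:371]=a; c[371:599,:280]=b; cv2.imwrite('pics/p1.png',c)
E
```

```text
clock: 10.75
eef_pos: [0.6441, 0.035, 0.0159]
eef_rot: [-2.239, -2.201, -0.003]
contact_force: [-1.3, 14.6, 5.1]
width: 0.0004
gripper_force: 7.6
travel [-0.136  0.    -0.001] roll 0.0061 (or other half -3.136 ) clock 10.75 q6 -0.12 F [-1.3 14.6  5.1] w 0.0004
```

View pics/p1.png

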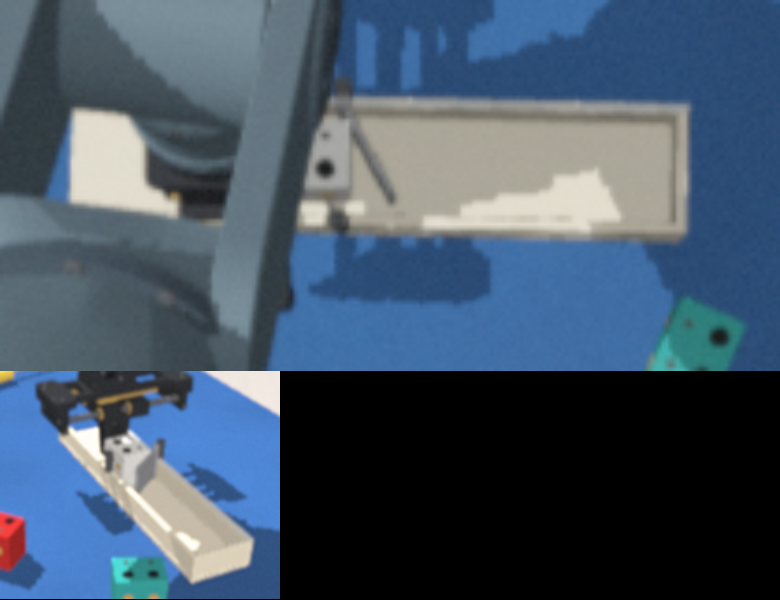

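The flap (crop (370,160)) is swinging into the bay and the block goes straight at crop (327,150). Pushing on.

```bash
python3 -m inch '{"hand":[1,1,1,1,1,1,1,1],"travel":[[-0.01,0,-0.001],[-0.02,0,-0.001],[-0.03,0,-0.001],[-0.04,0,-0.001],[-0.05,0,-0.001],[-0.06,0,-0.001],[-0.07,0,-0.001],[-0.08,0,-0.001]],"roll":[0,0,0,0,0,0,0,0]}'
python3 - <<'E'
from h import *
t=-1.594
plan(.6435+.075*np.cos(t),-.026+.075*np.sin(t),.0165,t+np.pi/2)
g=bot.grab_frame('top'); s=bot.grab_frame('side')
a=cv2.resize(g['img'][110:210,190:400,::-1],(780,371)); b=cv2.resize(s['img'][140:270,250:410,::-1],(280,228))
c=np.zeros((600,780,3),np.uint8); c[:371]=a; c[371:599,:280]=b; cv2.imwrite('pics/p2.png',c)
E
```

```text
clock: 11.85
eef_pos: [0.6428, -0.0472, 0.0166]
eef_rot: [-2.24, -2.202, 0.0]
contact_force: [-1.7, 1.7, -0.6]
width: 0.0004
gripper_force: 1.0
travel [-0.0538 -0.0002  0.0001] roll 0.0062 (or other half -3.135 ) clock 11.85 q6 -0.24 F [-1.7  1.7 -0.6] w 0.0004
```

View pics/p2.png

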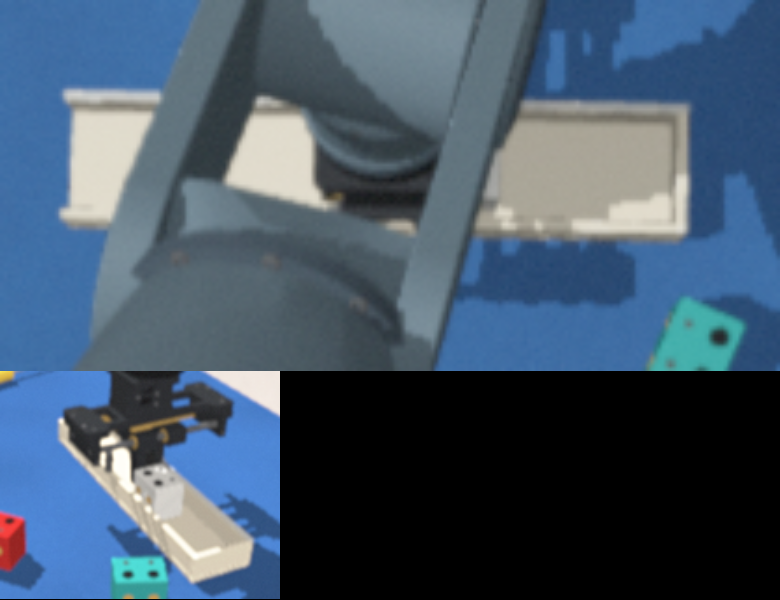

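The block is straight, past the flap, with its front at lane x of about 80 mm (crop col 498). Another 56 mm, ending slowly, then back a little and straight up.

```bash
python3 -m inch '{"hand":[1,1,1,1,1,1,1,1],"travel":[[-0.01,0,0],[-0.02,0,0],[-0.03,0,0],[-0.039,0,0],[-0.047,0,0],[-0.053,0,0],[-0.056,0,0],[-0.057,0,0]],"roll":[0,0,0,0,0,0,0,0]}'
python3 -m inch '{"hand":[1,1,1,1,1,1,1,1],"travel":[[0,0,0],[0.004,0,0],[0.006,0,0],[0.006,0,-0.02],[0.006,0,-0.05],[0.006,0,-0.09],[0.006,0,-0.14],[0.006,0,-0.19]],"roll":[0,0,0,0,0,0,0,0]}'
python3 -c "
from h import *
plan(.36,.1,.25,0)"
```

```text
clock: 12.95
eef_pos: [0.6422, -0.1036, 0.0168]
eef_rot: [2.24, 2.202, 0.0]
contact_force: [0.0, 2.6, 1.8]
width: 0.0005
gripper_force: 1.5
clock: 13.95
eef_pos: [0.642, -0.0975, 0.2098]
eef_rot: [2.239, 2.202, 0.001]
contact_force: [0.1, 0.4, -0.2]
width: 0.0003
gripper_force: 0.0
travel [ 0.1927 -0.2853 -0.0407] roll -0.0169 (or other half 3.125 ) clock 13.95 q6 -0.32 F [ 0.1  0.4 -0.2] w 0.0003
```

```bash
python3 -m inch '{"hand":[1,1,1,1,1,1,1,1],"travel":[[0.193,-0.285,-0.04],[0.193,-0.285,-0.04],[0.193,-0.285,-0.04],[0.193,-0.285,-0.04],[0.193,-0.285,-0.04],[0.193,-0.285,-0.04],[0.193,-0.285,-0.04],[0.193,-0.285,-0.04]],"roll":[0,0,0,0,0,0,0,0]}'
python3 -m inch '{"hand":[1,1,1,1,1,1,1,1],"travel":[[0,0,0],[0,0,0],[0,0,0],[0,0,0],[0,0,0],[0,0,0],[0,0,0],[0,0,0]],"roll":[0,0,0,0,0,0,0,0]}'
python3 - <<'E'
from h import *
g=bot.grab_frame('top'); s=bot.grab_frame('side')
a=cv2.resize(g['img'][110:210,190:400,::-1],(780,371)); b=cv2.resize(s['img'][140:270,250:410,::-1],(280,228)); e=cv2.resize(g['img'][210:290,130:305,::-1],(498,228))
c=np.zeros((600,780,3),np.uint8); c[:371]=a; c[371:599,:280]=b; c[371:599,280:778]=e; cv2.imwrite('pics/p3.png',c)
E
```

```text
clock: 14.95
eef_pos: [0.3612, 0.1001, 0.2477]
eef_rot: [2.239, 2.201, 0.002]
contact_force: [-0.2, 0.2, -0.3]
width: 0.0004
gripper_force: 0.0
clock: 15.95
eef_pos: [0.3604, 0.1004, 0.2467]
eef_rot: [2.24, 2.202, 0.0]
contact_force: [0.2, 0.5, -0.2]
width: 0.0006
gripper_force: 0.0
```

View pics/p3.png

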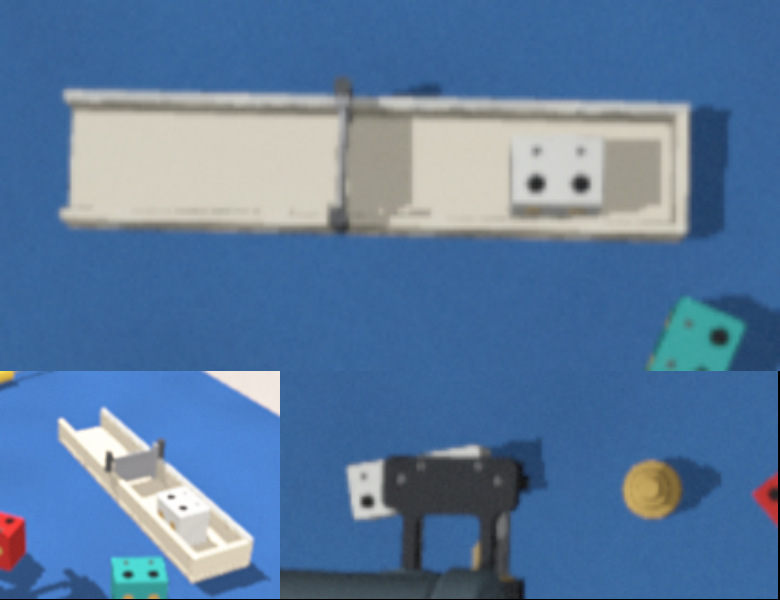

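The block lies flat in the bay at crop (557,172). The flap is straight across the lane and shut at crop (342,155), the long block is undisturbed, and the robot touches nothing.

```bash
python3 -c "
from workcell import bot
print(bot.finish_job())"
```

```text
the job is handed in; nothing more can be done
None
```

The short valve block was pushed along the lane floor through the flap and lies flat in the closed bay; the flap is shut behind it, the long block stands where it was, and the job was handed in at about 16 s.

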